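Set up a strap clamp over a valve body

ROBOT

A 6-joint arm with a two-finger parallel gripper is mounted at the origin on a cart in front of the work surface, level with it; the furniture and walls round the work are solid. World frame = base frame: x ahead of the robot, y to its left, z up, the work surface at z = 0. Lengths are in mm, angles in rad, forces in N, time in s.
With the tool pointing down it reaches from about 350 to 875 mm from the base axis. Payload 4.2 kg.
Tool frame: the origin (TCP) lies midway between the tips of the shut fingers; the grasp point (between the pads) lies 19 mm behind it (arm.tcp_to_grasp is the distance from the TCP to the grasp point, in mm); z points along the fingers, y is the line along which they close (so a half turn about z gives the same grasp; the last joint's range is limited). The gripper opens to 85 mm and grips with 20 to 120 N. Pads are 22 mm wide; open, the fingers measure 114 mm over their backs; the gripper's body (76 mm by 85 mm) begins 54 mm behind the grasp point. The pads swing forward as they close: fully open they stand 13 mm farther back than shut.
Start: joints at [1.426, 0.385, 0.008, 0, -1.194, -0.259], TCP at [245.539, 574.726, 231.312] pointing down, gripper open.
Joint ranges: [-3.14, 3.14], [-1.21, 2.06], [-1.07, 1.41], [-3.16, 2.05], [-2.99, -0.16], [-3.1, 3.1]. Speed limits (rad/s): [2.79, 2.79, 3.14, 3.14, 3.14, 3.14].

INTERFACE

Orientations are given as a unit quaternion [x, y, z, w].
In Python, from bench import arm gives the robot as it stands.
- The arm moves only by the tool arm_command, never from a script. Its argument "rows" is a list of rows, each a list of 2 entries, a list of its own where there are three numbers: the shift along the tool's x, y, z as a fraction of full scale, then the turn, a rotation vector about the tool's x, y, z as a fraction of full scale. In form: [[[x, y, z], [wx, wy, wz]], ...]. A call has 1 to 5 rows; each row is the pose to reach, as a shift and turn from the pose commanded when the call began, along the tool's axes at that moment, turning the shorter way round; what a row does not reach only later rows make up. Full scale, the value 1, is 0.25 m for a shift and 180 degrees for a turn. A row lasts 1/10 s, in which the tool goes at most 50 mm and 8.59 degrees, less where a joint would pass 70% of its speed; a pose out of reach is approached as far as the arm can. A call with a number of a shift or a turn outside -1 to 1 is refused whole. A call with a gripper value outside its range is refused whole. "grip" is the opening, from 0 (shut) to 1 (fully open), set as the call begins (left out, the last holds). The fingers move at their own pace and stop on an object; the grip force is fixed at half the most. Time passes only in rows, so rows that repeat a pose let the fingers close. It gives the time, the measured TCP pose, the force, the opening and the grip force at its end, in the units of the state.
- arm.read_state(): the state, without advancing time (a new reading comes with each control period).
- arm.get_image(name): name is "scene" or "side" or "wrist"; returns (picture, depth): 400x640x3 uint8, blue, green, red; 400x640 float32, mm along the optical axis (not along the pixel's ray), 0 where there is no reading.
- arm.camera_info(name): a dict with "fx", "fy", "cx", "cy" (pixels), "k1" (the pictures are not rectified: a ray, as slopes to the right and down, at radius r is drawn at 1 + k1 r^2 times it, then the intrinsics apply), "extrinsics" (4x4, takes a point from camera to world coordinates). Camera axes: x right, y down, z forward; pixel columns grow to the right and rows downward; lengths in mm; the calibration is good to about 2 mm. A picture is of the moment at which its call begins: read the wrist's pose just before it. camera_info takes no time and is no camera call; for the wrist camera it gives the pose at the moment of the call.
- arm.job_done(): hands the job in; it is judged then, once.
Trained networks look in the newest picture that a camera, given by its name, has taken for a name from the list of things; names that differ only in an ending like _2 or _b are one class to them, and where a whole thing is asked for, a point or a joint stands for the part that bears it (a point fixed in the world has none). Each returns a list of dicts, best first, with "score" (0 to 1); they miss things now and then, are a little off and sometimes report something else, mostly with a low value. They report only what shows in the picture. A call takes as long as a camera call. They do not tell look-alikes from the thing itself.
- arm.spot_in(camera, query): "position" ([column, row] in pixels, amid what is visible of it).
The state is a dict: "clock": time; "joints": joint angles; "joint_vel": joint speeds; "joint_efforts": joint torques, N m; "position": TCP position; "ee_rot": TCP orientation; "contact_force": force on the tool from outside, world axes, zero at the start; "wrist_torque": the same for the moment, N m; "gripper_width": finger opening in mm; "grasp_force": force on a finger pad.
Only numpy, scipy, OpenCV 4.12 (cv2) and the standard library are available. Lean on these libraries where they do the work, as an engineer would, in place of code of your own. Each camera call takes 0.05 s, during which the arm holds its last target. There are 200 camera calls.

TASK

Clamp set-up on the small T-slotted fixture plate: stand the brass valve body on the plate in the corner of the two low stops, up against both, and on the other side of the stud stand the heel block that is as tall as the valve body. Lay the slotted strap level across the two with the stud up through its slot, lined up with the plate, then slip the collar nut over the stud, collar down, right down onto the strap.

Things in the scene. Friction and masses are not known exactly. Their poses are not given: they have to be found in the camera images.
- fixture: Fixed steel plate, 88 (x) by 214 (y) by 16 mm thick, a 14 mm T-slot along the middle of its top, a 12 mm stud at x = y = 0. Origin: centre of its underside; y along it to the left, x away from the robot (turned at most 12 degrees). At its -y (right) end two stop rails, 9 mm high, 12 mm wide, form a corner: inner faces at y = -77 mm (x -19 to 31) and, on the far side, x = +19 mm (y -77 to -31).
- seat (a point): Point on the plate's top (16 mm above the worktop) at plate x = 0, y = -52 mm: where the middle of the valve body's underside is when it touches both stops, its long side along the plate (a few mm of gap at the stops is good enough). Axes as the plate's.
- heel_spot (a point): Point on the plate's top at plate x = 0, y = +56 mm, on the other (left) side of the stud: where the middle of the heel block's underside belongs. Axes as the plate's.
- stud_top (a point): Top end of the 12 mm stud, on its axis, 76 mm above the plate's top (92 mm above the worktop); the last 4 mm taper to 6 mm diameter. Axes as the plate's.
- valve_body: Loose brass block, 38 mm (x) by 50 mm (y) by 40 mm high, 0.45 kg, with a short round stub, 17 mm in diameter and 8 mm long, on its +y end at mid height, and two dark ports in its -x face. Origin: centre of its underside; z up. Either way round lengthwise will do.
- tall_heel: Loose dark steel heel block, 34 mm (x) by 30 mm (y) by 40 mm high, serrated end faces: the one as tall as the valve body. Origin: centre of its underside; z up.
- short_heel: Loose dark steel heel block of the same make and 34 x 30 mm footprint but only 24 mm high: too low for this job. Origin: centre of its underside; z up.
- strap: Loose flat dark steel clamp strap lying flat, 36 mm (x) by 140 mm (y) by 12 mm thick, 0.32 kg. A slot through its middle, 15.5 mm wide and 44 mm long (y from -22 to +22 mm), takes the stud. Origin: centre of its underside, in the middle of the slot; both ends and faces are alike. Set up, its underside is 40 mm above the plate's top.
- collar_nut: Loose bright steel quick-release nut (its bore slides over the stud without turning), 21 mm high: a round collar of 33 mm diameter and 5 mm thickness at the bottom, above it a hexagon 27 mm across flats and 16 mm high, with a 15 mm bore through all. Origin: centre of the collar's underside, on the bore's axis; z up; two of the hexagon's flats face +x and -x. It stands collar down at the start.
There are look-alikes about, which are no part of the job. Several things have the shape of the fixture; the one meant has the colours described above.

How it is judged (in metres and radians):
At the end, for the whole second after the job is handed in: Valve body upright on the plate, within 10 mm of its place in the corner and 0.1 rad of square; tall heel upright within 15 mm of its spot; strap resting on both, level within 0.04 rad, lined up within 0.15 rad, stud through its slot; nut on the stud, collar on the strap; all at rest (horizontal distance between valve_body and seat below 0.01 m and angle between the y axis of valve_body and the y axis of fixture, either way round below 0.1 rad and angle between each of valve_body, tall_heel's own z axis and vertical below 0.05 rad and z of valve_body in the frame of fixture between 0.013 and 0.019 m and horizontal distance between tall_heel and heel_spot below 0.015 m and z of tall_heel in the frame of fixture between 0.013 and 0.019 m and x of strap in the frame of fixture between -0.01 and 0.01 m and y of strap in the frame of fixture between -0.02 and 0.02 m and z of strap in the frame of fixture between 0.053 and 0.059 m and angle between strap's own z axis and vertical below 0.04 rad and angle between the y axis of strap and the y axis of fixture, either way round below 0.15 rad and contact force between strap and valve_body above 0.2 N and contact force between strap and tall_heel above 0.2 N and horizontal distance between collar_nut and stud_top below 0.006 m and angle between collar_nut's own z axis and vertical below 0.08 rad and z of collar_nut in the frame of fixture between 0.065 and 0.071 m and contact force between collar_nut and strap above 0.1 N and linear speed of each of valve_body, tall_heel, strap, collar_nut below 0.02 m/s); the robot touches nothing.
It also fails if it takes over 109 s, if anything falls off the work surface, if the arm or the gripper's body presses on something with over 40 N, if the wrist force passes 120 N, or if a joint passes its speed limit or range.

## Working session

There is one attempt and no reset: what is moved stays moved. The work goes in short steps, Python scripts to look and compute and a tool call to move; the robot and the scene stay as the last step left them, time stands still between calls to the robot, and variables do not carry over. Pictures are saved under pics/ and viewed, at most 14 in all, crops included, and the job is handed in when it is done.

Besides the shell and the picture viewer there is one more tool, called after "Emit:" as name(argument=value, ...) on one line, values as JSON. arm_command: Moves the arm, as the interface text tells. Shift numbers are shares of 0.25 m and turn numbers shares of 180 degrees, none past 1 either way. Its arguments: {"type":"object","properties":{"rows":{"type":"array","items":{"type":"array"}},"grip":{"type":"number"}},"required":["rows"]}

```bash
ls; mkdir -p pics; python3 - <<'E'
from bench import arm
import cv2,numpy as np
s=arm.read_state(); print({k:np.round(v,3).tolist() for k,v in s.items()})
for n in ["scene","side","wrist"]:
    i,d=arm.get_image(n); cv2.imwrite(f"pics/{n}0.png",i); np.save(f"pics/{n}0.npy",d)
    c=arm.camera_info(n); print(n,{k:np.round(v,3).tolist() for k,v in c.items()})
    for q in ["fixture","valve_body","tall_heel","strap","collar_nut","stud_top"]:
        print(q,[(np.round(r["position"]).tolist(),round(r["score"],2)) for r in arm.spot_in(n,q)])
E
```

```text
pics
{'clock': 0.0, 'joints': [1.426, 0.386, 0.007, -0.0, -1.194, -0.259], 'joint_vel': [0.002, -0.002, 0.0, 0.001, -0.001, -0.0], 'joint_efforts': [-0.0, -39.229, 18.839, 4.186, -0.005, 0.0], 'position': [245.315, 574.224, 230.217], 'ee_rot': [0.98, -0.201, -0.0, 0.001], 'contact_force': [-0.188, 0.022, -0.079], 'wrist_torque': [-0.028, -0.025, 0.023], 'grasp_force': 0.0, 'gripper_width': 85.476}
scene {'fx': 477.663, 'fy': 477.663, 'cx': 330.611, 'cy': 193.752, 'k1': -0.04, 'extrinsics': [[-0.64, -0.529, 0.558, -313.182], [-0.768, 0.422, -0.481, 781.562], [0.019, -0.736, -0.676, 1165.869], [0.0, 0.0, 0.0, 1.0]]}
fixture []
valve_body []
tall_heel []
strap [([358.0, 171.0], 0.72)]
collar_nut [([273.0, 224.0], 0.56)]
stud_top [([234.0, 232.0], 0.74)]
side {'fx': 491.704, 'fy': 491.704, 'cx': 326.987, 'cy': 199.569, 'k1': 0.042, 'extrinsics': [[-0.981, -0.1, 0.163, 376.554], [-0.191, 0.427, -0.884, 1174.389], [0.019, -0.899, -0.438, 653.986], [0.0, 0.0, 0.0, 1.0]]}
fixture [([381.0, 214.0], 0.85), ([222.0, 306.0], 0.63)]
valve_body [([399.0, 171.0], 0.53)]
tall_heel [([381.0, 296.0], 0.64), ([385.0, 212.0], 0.25)]
strap [([314.0, 188.0], 0.65), ([401.0, 173.0], 0.57)]
collar_nut [([283.0, 258.0], 0.58), ([380.0, 297.0], 0.51)]
stud_top [([220.0, 302.0], 0.91), ([385.0, 212.0], 0.83)]
wrist {'fx': 300.263, 'fy': 300.263, 'cx': 315.277, 'cy': 202.209, 'k1': -0.015, 'extrinsics': [[-0.393, -0.869, -0.301, 323.717], [-0.92, 0.371, 0.128, 542.068], [0.001, 0.327, -0.945, 374.262], [0.0, 0.0, 0.0, 1.0]]}
fixture []
valve_body []
tall_heel []
strap []
collar_nut []
stud_top []
```

View pics/scene0.png

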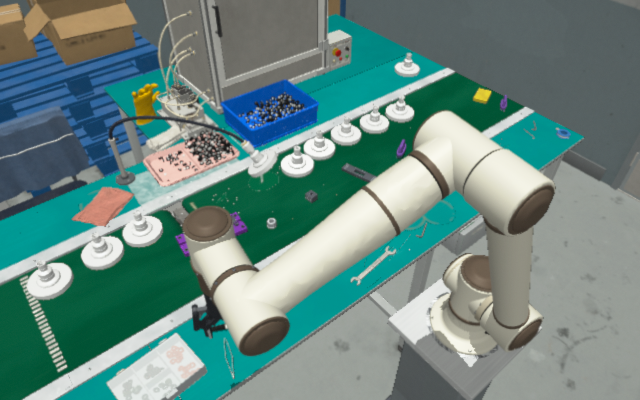

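View pics/side0.png

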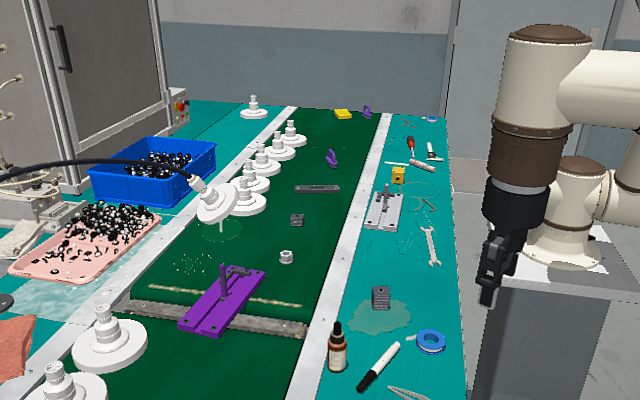

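The side picture shows the steel fixture at (383,210), with a purple look-alike at (222,302). The brass body is at (398,175), the strap at (317,188) and the nut at (286,257). The dark blocks at (297,219) and (380,296) are the two heels. Next I take a close crop and depth readings.

```bash
cat > h.py <<'E'
import numpy as np,cv2
from bench import arm
def rays(c,uv):
    K=np.array([[c["fx"],0,c["cx"]],[0,c["fy"],c["cy"]],[0,0,1.]])
    p=cv2.undistortPoints(np.asarray(uv,float).reshape(-1,1,2),K,np.array([c["k1"],0,0,0.]))[:,0]
    return np.c_[p,np.ones(len(p))]
def world(c,uv,z):   # z: depth
    r=rays(c,uv)*np.asarray(z,float).reshape(-1,1); E=np.array(c["extrinsics"]); return r@E[:3,:3].T+E[:3,3]
def onplane(c,uv,h):
    E=np.array(c["extrinsics"]); d=rays(c,uv)@E[:3,:3].T; o=E[:3,3]
    return o+d*((h-o[2])/d[:,2])[:,None]
def cloud(c,dep):
    v,u=np.mgrid[0:dep.shape[0],0:dep.shape[1]]
    return world(c,np.c_[u.ravel(),v.ravel()],dep.ravel()).reshape(*dep.shape,3)
E
python3 - <<'E'
from h import *
c=arm.camera_info("side"); d=np.load("pics/side0.npy"); P=cloud(c,d); i=cv2.imread("pics/side0.png")
cv2.imwrite("pics/sidec.png",cv2.resize(i[150:320,260:460],None,fx=3.5,fy=3.5,interpolation=cv2.INTER_CUBIC))
for n,(u,v) in dict(fix=(383,210),brass=(398,175),strap=(317,188),nut=(286,257),hA=(297,219),hB=(380,296),belt=(330,230),table=(420,290),rail=(345,265)).items():
    w=P[v-14:v+15,u-14:u+15].reshape(-1,3); ok=d[v-14:v+15,u-14:u+15].ravel()>0; w=w[ok]
    print(n,P[v,u].round(),"z pct",np.percentile(w[:,2],[5,50,90,95,99,100]).round())
E
```

```text
fix [446. -89.  12.] z pct [ 6. 17. 20. 27. 51. 57.]
brass [ 419. -312.   31.] z pct [-1.  2. 40. 42. 89. 94.]
strap [ 661. -190.   14.] z pct [-1.  2. 13. 14. 15. 17.]
nut [649. 219.  18.] z pct [-1.  1. 15. 20. 23. 25.]
hA [668.  38.  23.] z pct [-1.  1. 19. 25. 27. 28.]
hB [415. 344.  35.] z pct [ 0.  4. 41. 42. 43. 45.]
belt [576.  40.   1.] z pct [-2.  1.  4.  5.  6.  7.]
table [333. 262.   4.] z pct [-1.  2.  3.  4.  4.  6.]
rail [510. 200.   3.] z pct [-1.  4.  6.  6.  7.  8.]
```

View pics/sidec.png

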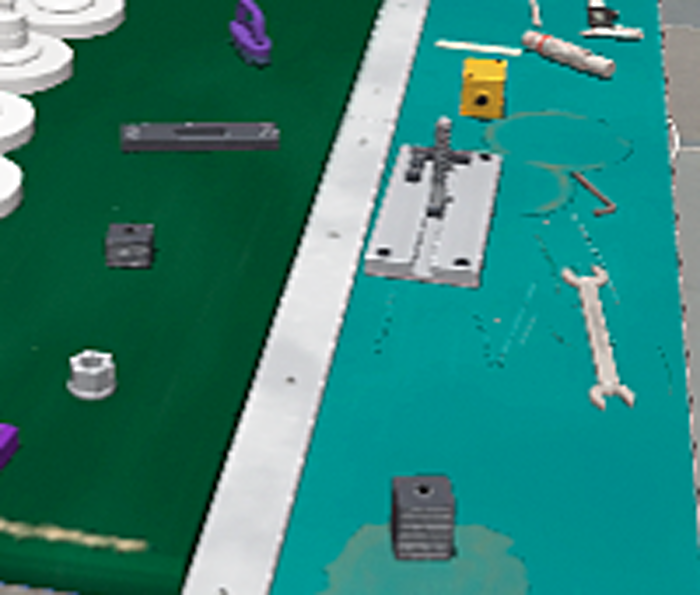

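Candidates, by side-picture pixel:

| Thing | Candidates | Choice |
|---|---|---|
| Fixture | steel (383,210), purple (222,302) | steel |
| Heel | (380,296) about 41 mm high, (297,219) about 25 mm high | (380,296) is the tall one |
| Valve body | brass (398,175), yellow block at the far end (342,114) | brass (398,175), the one with ports |
| Strap | (317,188) only | (317,188) |
| Nut | (286,257) only | (286,257) |

Next I survey with the wrist camera.

```bash
cat >> h.py <<'E'
from scipy.spatial.transform import Rotation as Ro
def Rt(yaw):
    c,s=np.cos(np.radians(yaw)),np.sin(np.radians(yaw)); return np.array([[c,s,0],[s,-c,0],[0,0,-1.]])
def plan(wps,tol=245,ang=42):
    s=arm.read_state(); p=np.array(s["position"]); R=Ro.from_quat(s["ee_rot"]).as_matrix()
    print("t",round(s["clock"],2),"at",p.round(1),"yaw",np.degrees(np.arctan2(R[1,0],R[0,0])).round(1))
    for x,y,z,yaw in wps:
        P1=np.array([x,y,z],float); R1=Rt(yaw); rv=Ro.from_matrix(R.T@R1).as_rotvec()
        n=int(max(1,np.ceil(np.linalg.norm(P1-p)/tol),np.ceil(np.degrees(np.linalg.norm(rv))/ang)))
        for k in range(n):
            q=p+(P1-p)/(n-k); r=Ro.from_matrix(R.T@R1).as_rotvec()/(n-k); 
            sh=np.round(R.T@(q-p)/250,3); tu=np.round(r/np.pi,3)
            rows=int(max(np.ceil(np.linalg.norm(q-p)/50),np.ceil(np.degrees(np.linalg.norm(r))/8.59)))
            print(" ",sh.tolist(),tu.tolist(),"rows>=",rows)
            p=p+R@(sh*250); R=R@Ro.from_rotvec(tu*np.pi).as_matrix()
E
python3 - <<'E'
from h import *
plan([(446,-160,260,-90)])
E
```

```text
t 1.05 at [245.5 574.7 231.3] yaw -23.1
  [0.473, 0.597, -0.029] [0.0, 0.0, 0.093] rows>= 4
  [0.625, 0.435, -0.029] [0.0, 0.0, 0.093] rows>= 4
  [0.724, 0.237, -0.028] [0.0, 0.0, 0.093] rows>= 4
  [0.761, 0.019, -0.029] [0.0, -0.0, 0.092] rows>= 4
```

Emit:
arm_command(rows=[[[0.473,0.597,-0.029],[0,0,0.093]],[[0.473,0.597,-0.029],[0,0,0.093]],[[0.473,0.597,-0.029],[0,0,0.093]],[[0.473,0.597,-0.029],[0,0,0.093]]])

```text
clock: 1.45
position: [295.8, 388.6, 238.8]
ee_rot: [0.94, -0.341, 0.0, 0.0]
contact_force: [-0.2, -0.0, 0.3]
gripper_width: 85.2
grasp_force: 0.0
```

Emit:
arm_command(rows=[[[0.625,0.435,-0.029],[0,0,0.093]],[[0.625,0.435,-0.029],[0,0,0.093]],[[0.625,0.435,-0.029],[0,0,0.093]],[[0.625,0.435,-0.029],[0,0,0.093]]])

```text
clock: 1.85
position: [345.8, 205.0, 246.3]
ee_rot: [0.88, -0.474, 0.0, -0.0]
contact_force: [0.8, 0.4, -0.4]
gripper_width: 85.3
grasp_force: 0.0
```

Emit:
arm_command(rows=[[[0.724,0.237,-0.028],[0,0,0.093]],[[0.724,0.237,-0.028],[0,0,0.093]],[[0.724,0.237,-0.028],[0,0,0.093]],[[0.724,0.237,-0.028],[0,0,0.093]]])

```text
clock: 2.25
position: [396.0, 21.4, 253.5]
ee_rot: [0.802, -0.598, 0.0, -0.001]
contact_force: [1.4, 0.4, -0.8]
gripper_width: 85.4
grasp_force: 0.0
```

Emit:
arm_command(rows=[[[0.761,0.019,-0.029],[0,0,0.092]],[[0.761,0.019,-0.029],[0,0,0.092]],[[0.761,0.019,-0.029],[0,0,0.092]],[[0.761,0.019,-0.029],[0,0,0.092]],[[0.761,0.019,-0.029],[0,0,0.092]]])

```text
clock: 2.75
position: [446.6, -163.8, 259.9]
ee_rot: [-0.705, 0.709, -0.0, -0.0]
contact_force: [-0.4, -0.6, -0.3]
gripper_width: 85.4
grasp_force: 0.0
```

```bash
python3 - <<'E'
from h import *
plan([])
c=arm.camera_info("wrist"); i,d=arm.get_image("wrist"); cv2.imwrite("pics/w1.png",i); np.save("pics/w1.npy",d)
import pickle; pickle.dump(c,open("pics/w1.pkl","wb"))
P=cloud(c,d)
for q in ["fixture","valve_body","tall_heel","strap","collar_nut","stud_top"]:
    for r in arm.spot_in("wrist",q):
        u,v=np.round(r["position"]).astype(int); print(q,u,v,round(r["score"],2),P[v,u].round())
E
```

```text
t 2.75 at [ 446.6 -163.8  259.9] yaw -90.3
fixture 318 206 0.86 [ 447. -248.  403.]
valve_body 340 22 0.6 [ 420. -325.   40.]
strap 154 147 0.57 [ 657. -190.   12.]
stud_top 319 203 0.55 [ 442. -110.    7.]
```

View pics/w1.png

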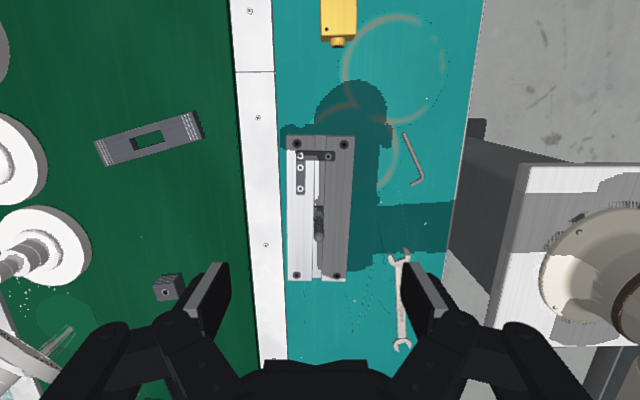

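The wrist picture shows the plate with corners near (287,136), (355,136), (350,281) and (287,281), and the stops at its upper end. The stud is near (318,215). The brass body is at (338,20) with its stub pointing down the picture, which is +y. The strap is at (150,138) and the short heel at (167,288). I now fit rectangles to the depth.

```bash
cat >> h.py <<'E'
def rect(P,d,box,z0,z1):
    x0,x1,y0,y1=box; Q=P[(d>0)&(P[...,2]>z0)&(P[...,2]<z1)&(P[...,0]>x0)&(P[...,0]<x1)&(P[...,1]>y0)&(P[...,1]<y1)]
    m=np.zeros((int(y1-y0)*2,int(x1-x0)*2),np.uint8); ij=((Q[:,:2]-[x0,y0])*2).astype(int)
    m[ij[:,1],ij[:,0]]=1; m=cv2.morphologyEx(m,cv2.MORPH_CLOSE,np.ones((7,7)))
    n,l,st,_=cv2.connectedComponentsWithStats(m); k=1+np.argmax(st[1:,4])
    keep=l[ij[:,1],ij[:,0]]==k; Q=Q[keep]
    (c,s,a)=cv2.minAreaRect(Q[:,:2].astype(np.float32)); 
    print("  rect c",np.round(c,1),"size",np.round(s,1),"ang",round(a,1),"zmed",np.median(Q[:,2]).round(1),len(Q)); return Q
E
python3 - <<'E'
from h import *
import pickle
c=pickle.load(open("pics/w1.pkl","rb")); d=np.load("pics/w1.npy"); P=cloud(c,d)
print("plate"); rect(P,d,(370,520,-230,50),13,19)
print("stops"); rect(P,d,(370,520,-230,50),22,29)
print("stud"); 
for a,b in ((40,55),(55,70),(70,82),(82,95)): 
    try: rect(P,d,(410,480,-130,-60),a,b)
    except Exception as e: print(e)
print("brass"); rect(P,d,(370,480,-370,-270),35,44)
print("strap"); rect(P,d,(560,780,-280,-100),8,16)
c=arm.camera_info("side"); d=np.load("pics/side0.npy"); P=cloud(c,d)
print("side: plate"); rect(P,d,(370,520,-230,50),13,20)
for a,b in ((45,60),(60,75),(75,97)): rect(P,d,(410,480,-130,-60),a,b)
print("brass"); rect(P,d,(370,480,-370,-270),37,44)
print("strap"); rect(P,d,(560,780,-280,-100),10,18)
print("heel"); rect(P,d,(370,460,290,390),37,46)
print("nut"); rect(P,d,(600,700,170,270),16,27)
E
```

```text
plate
  rect c [443.4 -96.1] size [214.7  88.2] ang 88.4 zmed 16.3 7221
stops
  rect c [ 447.4 -157. ] size [57.3 49.6] ang 88.6 zmed 25.4 692
stud
  rect c [ 443.3 -101.9] size [1.7 6.5] ang 86.8 zmed 47.6 25
  rect c [ 444.1 -101.5] size [7.6 1.9] ang 8.2 zmed 62.4 36
  rect c [ 442.7 -101.1] size [3.1 9.8] ang 80.0 zmed 76.6 35
  rect c [443.5 -96.9] size [11.5 11.5] ang 41.4 zmed 89.4 102
brass
  rect c [ 421.7 -329.4] size [37.7 33.9] ang 0.9 zmed 40.4 1306
strap
  rect c [ 665.  -199.3] size [140.9  36.4] ang 15.0 zmed 12.3 2658
side: plate
  rect c [ 473.8 -102.1] size [11.5  3.7] ang 9.7 zmed 17.1 8
  rect c [441.2 -91.1] size [6.1 4.3] ang 25.1 zmed 50.9 11
  rect c [441.1 -91.4] size [11.4  6.6] ang 14.2 zmed 66.1 23
  rect c [442.  -92.3] size [5.7 8.8] ang 71.8 zmed 85.5 21
brass
  rect c [ 419.2 -335.9] size [3.6 3.4] ang 28.6 zmed 41.6 3
strap
  rect c [ 608.9 -201.1] size [6.4 3.9] ang 0.8 zmed 13.3 7
heel
  rect c [413.2 340. ] size [33.2 17.1] ang 24.4 zmed 41.3 82
nut
  rect c [653.1 221.2] size [ 5.4 15.8] ang 85.7 zmed 20.6 19
```

Both views agree: plate centre (443.4, -96.1), top at 16.3 mm, turned -1.6°, stud top (443.5, -96.9). I move above the brass body and measure it closer.

```bash
python3 - <<'E'
from h import *
plan([(421.7,-340,150,-89.5)])
E
```

```text
t 3.1 at [ 445.8 -158.9  260.3] yaw -89.8
  [0.724, 0.099, 0.441] [-0.0, 0.0, -0.002] rows>= 5
```

Emit:
arm_command(rows=[[[0.724,0.1,0.44],[0,0,-0.002]],[[0.724,0.1,0.44],[0,0,-0.002]],[[0.724,0.1,0.44],[0,0,-0.002]],[[0.724,0.1,0.44],[0,0,-0.002]],[[0.724,0.1,0.44],[0,0,-0.002]]])

```text
clock: 3.6
position: [419.4, -342.2, 147.0]
ee_rot: [0.709, -0.705, -0.002, 0.001]
contact_force: [0.4, -0.6, -0.1]
gripper_width: 85.5
grasp_force: 0.0
```

```bash
cat >> h.py <<'E'
def look(name):
    s=arm.read_state(); 
    arm.get_image("wrist"); c=arm.camera_info("wrist"); i,d=arm.get_image("wrist"); cv2.imwrite(f"pics/{name}.png",i); return i,d,cloud(c,d)
E
python3 - <<'E'
from h import *
i,d,P=look("w2"); plan([])
rect(P,d,(370,480,-400,-270),35,44)
rect(P,d,(370,480,-400,-270),22,44)
E
```

```text
t 3.7 at [ 420.4 -341.3  148.7] yaw -89.6
  rect c [ 422.2 -338.1] size [38.  50.1] ang 1.0 zmed 40.3 2296
  rect c [ 422.2 -338.1] size [38.  50.1] ang 1.0 zmed 40.2 2446
```

View pics/w2.png

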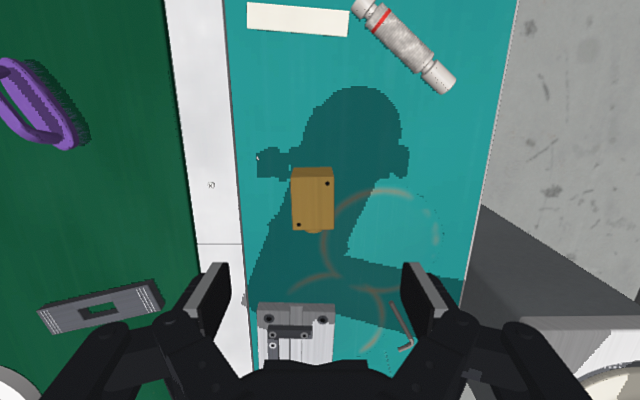

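The body is centred at (422.2, -338.1), 38 × 50 mm, with its top at 40.3 mm. I grasp it across its 38 mm width.

```bash
python3 - <<'E'
from h import *
plan([(422.2,-338.1,13,-89)])
E
```

```text
t 3.7 at [ 420.4 -341.3  148.7] yaw -89.6
  [-0.012, -0.009, 0.543] [0.001, 0.0, -0.004] rows>= 3
```

Emit:
arm_command(rows=[[[-0.012,-0.009,0.3],[0.001,0,-0.004]],[[-0.012,-0.009,0.42],[0.001,0,-0.004]],[[-0.012,-0.009,0.5],[0.001,0,-0.004]],[[-0.012,-0.009,0.543],[0.001,0,-0.004]],[[-0.012,-0.009,0.543],[0.001,0,-0.004]]])

```text
clock: 4.2
position: [424.1, -336.9, 14.4]
ee_rot: [0.715, -0.699, 0.001, -0.001]
contact_force: [-0.6, 0.3, -0.1]
gripper_width: 85.4
grasp_force: 0.0
```

Emit:
arm_command(rows=[[[0,0,0],[0,0,0]],[[0,0,0],[0,0,0]],[[0,0,0],[0,0,0]],[[0,0,0],[0,0,0]],[[0,0,0],[0,0,0]]], grip=0)

```text
clock: 4.7
position: [424.0, -338.4, 15.9]
ee_rot: [0.714, -0.7, 0.002, -0.001]
contact_force: [-0.4, 1.8, 8.1]
gripper_width: 36.6
grasp_force: 62.8
```

Emit:
arm_command(rows=[[[0,0,0],[0,0,0]],[[0,0,0],[0,0,0]],[[0,0,0],[0,0,0]]])

```text
clock: 5.0
position: [424.0, -338.4, 15.9]
ee_rot: [0.714, -0.7, 0.002, -0.001]
contact_force: [-0.6, 1.1, 7.7]
gripper_width: 36.9
grasp_force: 62.8
```

Emit:
arm_command(rows=[[[0,0,-0.1],[0,0,0]],[[0,0,-0.25],[0,0,0]],[[0,0,-0.4],[0,0,0]],[[0,0,-0.4],[0,0,0]]])

```text
clock: 5.4
position: [426.1, -339.7, 119.5]
ee_rot: [0.714, -0.7, 0.007, -0.003]
contact_force: [1.3, -0.7, -2.9]
gripper_width: 37.0
grasp_force: 61.7
```

```bash
python3 - <<'E'
from h import *
i,d,P=look("w3")
rect(P,d,(370,480,-400,-270),100,160)
# placing offset 1.5mm away from both stops: plate (-1.5,-50.5)
import math
a=math.radians(-1.6); f=lambda x,y:(443.4+x*math.cos(a)-y*math.sin(a),-96.3+x*math.sin(a)+y*math.cos(a))
print(f(-2,-50),f(0,56))
plan([(*f(-2,-50),113,-91.6),(*f(-2,-50),32,-91.6)])
E
```

```text
rect c [ 424.4 -338.6] size [60.7 60.6] ang 47.2 zmed 140.7 12387
(440.0046978337408, -146.22466247457058) (444.96361176851985, -40.321833557740156)
t 5.5 at [ 422.6 -337.6  114.4] yaw -88.9
  [-0.764, -0.084, 0.006] [-0.001, 0.0, 0.015] rows>= 4
  [0.0, 0.0, 0.324] [-0.0, 0.0, 0.0] rows>= 2
```

Emit:
arm_command(rows=[[[-0.76,-0.084,0.006],[0,0,0.015]],[[-0.76,-0.084,0.006],[0,0,0.015]],[[-0.76,-0.084,0.006],[0,0,0.015]],[[-0.76,-0.084,0.006],[0,0,0.015]],[[-0.76,-0.084,0.006],[0,0,0.015]]])

```text
clock: 6.0
position: [438.7, -143.8, 111.0]
ee_rot: [-0.699, 0.715, 0.001, -0.0]
contact_force: [0.3, -1.3, -4.0]
gripper_width: 37.0
grasp_force: 61.5
```

Emit:
arm_command(rows=[[[0,0,0],[0,0,0]],[[0,0,0],[0,0,0]]])

```text
clock: 6.2
position: [439.2, -148.1, 111.7]
ee_rot: [-0.697, 0.717, -0.0, 0.0]
contact_force: [0.2, -0.1, -4.0]
gripper_width: 36.7
grasp_force: 61.5
```

```bash
python3 - <<'E'
from h import *
i,d,P=look("w4")
rect(P,d,(410,470,-190,-105),125,150)
rect(P,d,(425,455,-190,-105),130,150)
print("plate");rect(P,d,(370,520,-230,50),13,19)
print("stops"); rect(P,d,(370,520,-230,50),22,29)
plan([(440,-146.2,37,-91.6)])
cv2.imwrite("pics/w4c.png",i)
E
```

```text
rect c [ 439.7 -148.3] size [50.8 50.3] ang 88.4 zmed 136.2 9306
  rect c [ 440.  -148.6] size [51. 30.] ang 90.0 zmed 136.2 6169
plate
  rect c [ 415.8 -153.7] size [98.  36.8] ang 88.7 zmed 16.3 3378
stops
  rect c [ 448.1 -157. ] size [57.2 49.4] ang 88.3 zmed 25.4 1544
t 6.3 at [ 439.5 -148.6  112.1] yaw -91.7
  [-0.01, -0.001, 0.301] [-0.0, 0.0, -0.0] rows>= 2
```

View pics/w4.png

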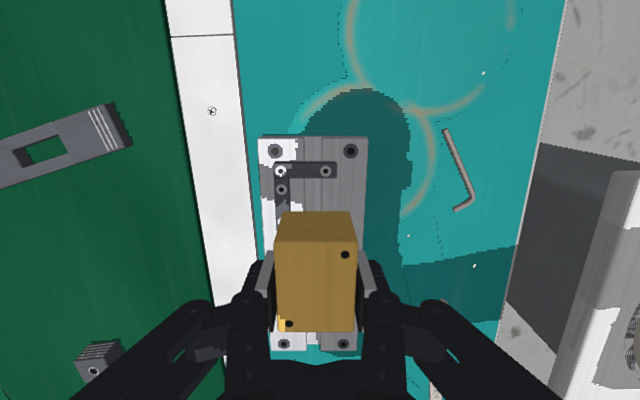

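The body hangs square in the grip, with its top at TCP+24. I lower it.

Emit:
arm_command(rows=[[[-0.01,-0.001,0.15],[0,0,0]],[[-0.01,-0.001,0.23],[0,0,0]],[[-0.01,-0.001,0.29],[0,0,0]],[[-0.01,-0.001,0.3],[0,0,0]],[[-0.01,-0.001,0.3],[0,0,0]]])

```text
clock: 6.8
position: [440.6, -146.0, 37.6]
ee_rot: [-0.697, 0.717, -0.001, 0.001]
contact_force: [-0.4, -0.7, -3.4]
gripper_width: 36.8
grasp_force: 61.4
```

Emit:
arm_command(rows=[[[0,0,0.008],[0,0,0]],[[0,0,0.014],[0,0,0]],[[0,0,0.016],[0,0,0]],[[0,0,0.016],[0,0,0]]])

```text
clock: 7.2
position: [441.0, -145.1, 34.2]
ee_rot: [-0.698, 0.717, -0.001, 0.001]
contact_force: [-0.4, 0.3, -3.4]
gripper_width: 37.1
grasp_force: 61.5
```

```bash
python3 - <<'E'
from h import *
plan([])
s=arm.read_state();print(s["contact_force"])
i,d,P=look("w5"); rect(P,d,(410,470,-190,-105),50,62)
E
```

```text
t 7.2 at [ 441.  -145.1   34.2] yaw -91.5
[-0.36124584  0.29604301 -3.39072587]
  rect c [ 441.3 -145.1] size [50.9 50.3] ang 88.5 zmed 58.4 8292
```

Emit:
arm_command(rows=[[[0.006,0,0],[0,0,0]],[[0.006,0,0.006],[0,0,0]],[[0.006,0,0.008],[0,0,0]]])

```text
clock: 7.6
position: [440.7, -146.6, 31.9]
ee_rot: [-0.698, 0.716, -0.001, 0.001]
contact_force: [-0.3, 1.1, 3.1]
gripper_width: 37.0
grasp_force: 62.4
```

Emit:
arm_command(rows=[[[0,0,0],[0,0,0]],[[0,0,0],[0,0,0]],[[0,0,0],[0,0,0]],[[0,0,0],[0,0,0]]], grip=0.75)

```text
clock: 8.0
position: [441.0, -146.6, 32.1]
ee_rot: [-0.698, 0.716, -0.001, 0.001]
contact_force: [-0.4, -0.4, -0.6]
gripper_width: 63.8
grasp_force: 0.0
```

Emit:
arm_command(rows=[[[0,0,-0.2],[0,0,0]],[[0,0,-0.4],[0,0,0]],[[0,0,-0.6],[0,0,0]],[[0,0,-0.6],[0,0,0]],[[0,0,-0.6],[0,0,0]]])

```text
clock: 8.5
position: [440.7, -146.5, 183.1]
ee_rot: [-0.697, 0.717, -0.002, 0.003]
contact_force: [-0.5, -0.5, -0.5]
gripper_width: 63.7
grasp_force: 0.0
```

```bash
python3 - <<'E'
from h import *
plan([(415,340,190,-60)])
i,d,P=look("w6"); rect(P,d,(410,480,-190,-105),50,62)
print("stops"); rect(P,d,(370,520,-230,50),22,29)
E
```

```text
t 8.5 at [ 440.7 -146.5  183.1] yaw -91.6
  [-0.971, 0.078, -0.014] [-0.001, -0.0, -0.088] rows>= 5
  [-0.956, -0.191, -0.013] [-0.001, -0.0, -0.087] rows>= 5
  rect c [ 440.9 -146.7] size [49.6 38. ] ang 88.8 zmed 56.2 2075
stops
  rect c [ 447.7 -156.7] size [57.2 50.2] ang 88.5 zmed 25.5 1108
```

The valve body sits at (440.9, -146.7), 2 mm from its seat, top at 56.2 mm. Now the tall heel.

Emit:
arm_command(rows=[[[-0.97,0.078,-0.014],[0,0,-0.04]],[[-0.97,0.078,-0.014],[0,0,-0.04]],[[-0.97,0.078,-0.014],[0,0,-0.04]],[[-0.97,0.078,-0.014],[0,0,-0.04]],[[-0.97,0.078,-0.014],[0,0,-0.04]]], grip=1)

```text
clock: 9.1
position: [426.0, 97.9, 183.7]
ee_rot: [0.741, -0.671, 0.001, 0.001]
contact_force: [1.3, 0.6, -1.2]
gripper_width: 85.2
grasp_force: 0.0
```

Emit:
arm_command(rows=[[[-0.97,-0.04,0.1],[0,0,0]],[[-0.97,-0.04,0.1],[0,0,0]],[[-0.97,-0.04,0.1],[0,0,0]],[[-0.97,-0.04,0.1],[0,0,0]],[[-0.97,-0.04,0.1],[0,0,0]]])

```text
clock: 9.6
position: [412.2, 340.1, 157.8]
ee_rot: [0.742, -0.671, 0.001, 0.001]
contact_force: [1.4, -0.1, -0.3]
gripper_width: 85.3
grasp_force: 0.0
```

Emit:
arm_command(rows=[[[0,0,0],[0,0,0]],[[0,0,0],[0,0,0]]])

```text
clock: 9.8
position: [412.3, 338.5, 157.8]
ee_rot: [0.742, -0.671, 0.001, 0.002]
contact_force: [-0.2, -1.0, 0.2]
gripper_width: 85.6
grasp_force: 0.0
```

```bash
python3 - <<'E'
from h import *
i,d,P=look("w7"); rect(P,d,(360,470,280,400),35,45)
plan([])
E
```

```text
rect c [415.8 330.9] size [34.  30.5] ang 13.2 zmed 40.2 1222
t 9.9 at [412.9 337.2 159. ] yaw -84.4
```

View pics/w7.png

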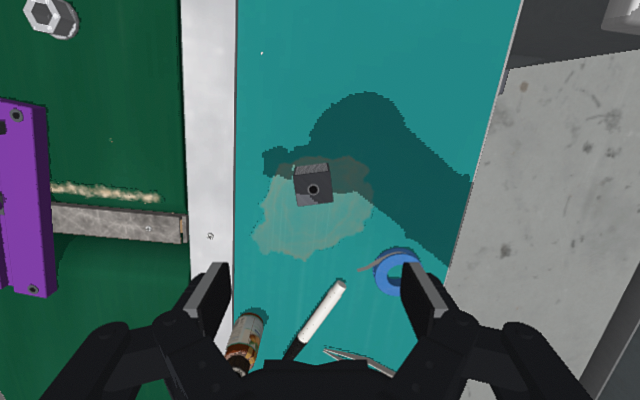

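The tall heel is at picture (313,188), which is (415.8, 330.9), 34 × 30 mm, top at 40.2 mm, turned 13.2°. There is nothing else within finger reach.

```bash
python3 - <<'E'
from h import *
plan([(415.8,330.9,14,-76.8)])
E
```

```text
t 9.9 at [412.9 337.2 159. ] yaw -84.4
  [0.025, -0.009, 0.58] [-0.0, -0.001, -0.042] rows>= 3
```

Emit:
arm_command(rows=[[[0.025,-0.009,0.25],[0,-0.001,-0.042]],[[0.025,-0.009,0.42],[0,-0.001,-0.042]],[[0.025,-0.009,0.52],[0,-0.001,-0.042]],[[0.025,-0.009,0.58],[0,-0.001,-0.042]],[[0.025,-0.009,0.58],[0,-0.001,-0.042]]])

```text
clock: 10.4
position: [415.8, 329.5, 13.1]
ee_rot: [0.783, -0.622, 0.0, 0.001]
contact_force: [-1.1, 0.5, -0.1]
gripper_width: 85.1
grasp_force: 0.0
```

Emit:
arm_command(rows=[[[0,0,0],[0,0,0]],[[0,0,0],[0,0,0]],[[0,0,0],[0,0,0]],[[0,0,0],[0,0,0]],[[0,0,0],[0,0,0]]], grip=0)

```text
clock: 10.9
position: [417.2, 333.3, 16.8]
ee_rot: [0.784, -0.621, 0.0, -0.003]
contact_force: [-1.4, -0.4, 6.6]
gripper_width: 32.6
grasp_force: 61.0
```

Emit:
arm_command(rows=[[[0,0,0],[0,0,0]],[[0,0,0],[0,0,0]],[[0,0,-0.15],[0,0,0]],[[0,0,-0.35],[0,0,0]],[[0,0,-0.52],[0,0,0]]])

```text
clock: 11.4
position: [416.0, 332.0, 147.0]
ee_rot: [0.784, -0.621, 0.0, -0.002]
contact_force: [1.5, 1.5, -1.7]
gripper_width: 32.8
grasp_force: 60.7
```

Emit:
arm_command(rows=[[[0,0,0],[0,0,0]],[[0,0,0],[0,0,0]]])

```text
clock: 11.6
position: [416.0, 332.2, 146.0]
ee_rot: [0.784, -0.621, -0.0, -0.003]
contact_force: [-0.4, -0.6, -2.7]
gripper_width: 32.5
grasp_force: 60.8
```

```bash
python3 - <<'E'
from h import *
plan([(445,-40.2,150,-91.6)])
E
```

```text
t 11.6 at [416.  332.2 146. ] yaw -76.8
  [0.738, 0.113, -0.012] [-0.001, 0.001, 0.041] rows>= 4
  [0.747, 0.018, -0.009] [-0.0, 0.0, 0.041] rows>= 4
```

Emit:
arm_command(rows=[[[0.738,0.113,-0.012],[0,0.001,0.041]],[[0.738,0.113,-0.012],[0,0.001,0.041]],[[0.738,0.113,-0.012],[0,0.001,0.041]],[[0.738,0.113,-0.012],[0,0.001,0.041]],[[0.738,0.113,-0.012],[0,0.001,0.041]]])

```text
clock: 12.1
position: [428.5, 141.4, 145.5]
ee_rot: [0.74, -0.672, 0.0, 0.002]
contact_force: [0.1, 1.0, -3.0]
gripper_width: 32.8
grasp_force: 60.7
```

Emit:
arm_command(rows=[[[0.747,0.018,0.1],[0,0,0.041]],[[0.747,0.018,0.1],[0,0,0.041]],[[0.747,0.018,0.1],[0,0,0.041]],[[0.747,0.018,0.1],[0,0,0.041]],[[0.747,0.018,0.1],[0,0,0.041]]])

```text
clock: 12.6
position: [443.4, -43.5, 120.2]
ee_rot: [-0.695, 0.719, 0.001, -0.002]
contact_force: [-0.7, -0.1, -1.2]
gripper_width: 32.9
grasp_force: 60.7
```

Emit:
arm_command(rows=[[[0,0,0],[0,0,0]],[[0,0,0],[0,0,0]]])

```text
clock: 12.8
position: [445.4, -39.5, 122.1]
ee_rot: [-0.698, 0.716, -0.001, 0.001]
contact_force: [1.2, -0.1, -2.9]
gripper_width: 32.9
grasp_force: 60.7
```

```bash
python3 - <<'E'
from h import *
i,d,P=look("w8"); 
s=arm.read_state();z=s["position"][2];x,y=s["position"][:2]
rect(P,d,(x-14,x+14,y-30,y+30),z+15,z+32)
plan([(445,-40.2,38,-91.6)])
E
```

```text
rect c [445.7 -41.2] size [30.6 28. ] ang 90.0 zmed 145.8 3707
t 12.9 at [445.7 -39.  122.6] yaw -91.4
  [0.005, 0.004, 0.338] [-0.001, 0.0, 0.001] rows>= 2
```

View pics/w8.png

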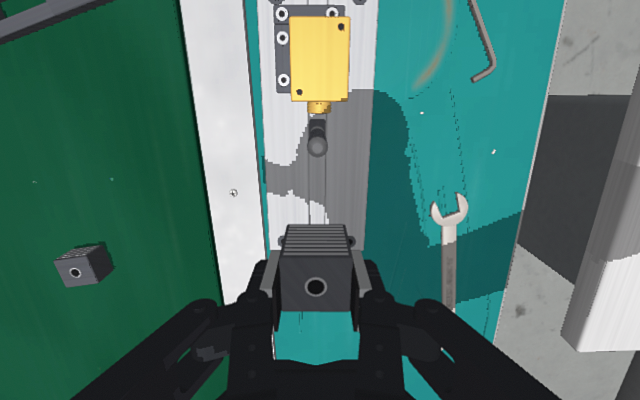

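The valve body sits snugly in the corner, and the heel is held straight with its bottom at TCP-17. I lower it at the present y.

Emit:
arm_command(rows=[[[0,0.002,0.15],[0,0,0.001]],[[0,0.002,0.25],[0,0,0.001]],[[0,0.002,0.32],[0,0,0.001]],[[0,0.002,0.338],[0,0,0.001]],[[0,0.002,0.338],[0,0,0.001]]])

```text
clock: 13.4
position: [445.4, -39.4, 38.1]
ee_rot: [-0.697, 0.717, -0.001, 0.001]
contact_force: [0.2, 1.0, -1.7]
gripper_width: 32.8
grasp_force: 60.6
```

Emit:
arm_command(rows=[[[0,0,0.008],[0,0,0]],[[0,0,0.014],[0,0,0]],[[0,0,0.018],[0,0,0]],[[0,0,0.018],[0,0,0]]])

```text
clock: 13.8
position: [445.6, -40.1, 34.2]
ee_rot: [-0.696, 0.718, -0.001, 0.001]
contact_force: [0.6, -0.6, -1.9]
gripper_width: 33.3
grasp_force: 60.6
```

Emit:
arm_command(rows=[[[0,0,0.002],[0,0,0]],[[0,0,0.004],[0,0,0]],[[0,0,0.004],[0,0,0]]])

```text
clock: 14.1
position: [445.4, -40.2, 32.8]
ee_rot: [-0.696, 0.718, -0.001, 0.001]
contact_force: [-0.4, 0.3, -1.8]
gripper_width: 33.0
grasp_force: 60.6
```

Emit:
arm_command(rows=[[[0,0,0],[0,0,0]],[[0,0,0],[0,0,0]],[[0,0,0],[0,0,0]],[[0,0,0],[0,0,0]]], grip=0.75)

```text
clock: 14.5
position: [445.6, -40.1, 32.9]
ee_rot: [-0.696, 0.718, -0.001, 0.001]
contact_force: [0.4, -0.9, 1.0]
gripper_width: 63.9
grasp_force: 0.0
```

Emit:
arm_command(rows=[[[0,0,-0.2],[0,0,0]],[[0,0,-0.4],[0,0,0]],[[0,0,-0.6],[0,0,0]],[[0,0,-0.6],[0,0,0]],[[0,0,-0.6],[0,0,0]]])

```text
clock: 15.0
position: [445.3, -39.9, 183.9]
ee_rot: [-0.696, 0.718, -0.002, 0.003]
contact_force: [0.0, -0.3, -0.6]
gripper_width: 64.0
grasp_force: 0.0
```

```bash
python3 - <<'E'
from h import *
i,d,P=look("w9"); rect(P,d,(410,480,-75,0),50,62);rect(P,d,(410,480,-190,-110),50,62)
rect(P,d,(410,480,-130,-70),85,95)
plan([(620,-170,200,-75)])
E
```

```text
rect c [445.5 -42. ] size [30.4 34.1] ang 88.5 zmed 56.2 1156
  rect c [ 440.9 -146.6] size [49.1 38.1] ang 88.4 zmed 56.2 2973
  rect c [443.5 -96.3] size [12.2 10.9] ang 88.2 zmed 90.5 198
t 15.1 at [443.9 -40.2 181.7] yaw -91.7
  [0.497, -0.72, -0.073] [-0.0, -0.0, -0.093] rows>= 5
```

The heel is at (445.5, -42.0), top at 56.2 mm, and the stud at (443.5, -96.3). Now the strap.

```bash
python3 - <<'E'
from h import *
plan([(665,-199.3,150,-165)])
E
```

```text
t 15.1 at [443.9 -40.2 181.7] yaw -91.7
  [0.305, -0.452, 0.064] [-0.0, 0.0, 0.204] rows>= 5
  [-0.026, -0.544, 0.063] [-0.0, 0.0, 0.203] rows>= 5
```

Emit:
arm_command(rows=[[[0.305,-0.452,0],[0,0,0.204]],[[0.305,-0.452,0],[0,0,0.204]],[[0.305,-0.452,0],[0,0,0.204]],[[0.305,-0.452,0],[0,0,0.204]],[[0.305,-0.452,0],[0,0,0.204]]], grip=1)

```text
clock: 15.6
position: [555.1, -120.6, 179.7]
ee_rot: [-0.433, 0.902, 0.001, -0.001]
contact_force: [-1.0, 0.1, -0.9]
gripper_width: 85.5
grasp_force: 0.0
```

Emit:
arm_command(rows=[[[-0.026,-0.544,0.126],[0,0,0.203]],[[-0.026,-0.544,0.126],[0,0,0.203]],[[-0.026,-0.544,0.126],[0,0,0.203]],[[-0.026,-0.544,0.126],[0,0,0.203]],[[-0.026,-0.544,0.126],[0,0,0.203]]])

```text
clock: 16.1
position: [665.4, -200.0, 146.7]
ee_rot: [-0.128, 0.992, 0.001, -0.002]
contact_force: [-1.5, 0.3, 0.2]
gripper_width: 85.4
grasp_force: 0.0
```

Emit:
arm_command(rows=[[[0,0,0],[0,0,0]],[[0,0,0],[0,0,0]]])

```text
clock: 16.3
position: [665.6, -199.0, 150.0]
ee_rot: [-0.131, 0.991, 0.0, -0.0]
contact_force: [-0.1, 0.8, 0.1]
gripper_width: 85.5
grasp_force: 0.0
```

```bash
python3 - <<'E'
from h import *
i,d,P=look("w10"); rect(P,d,(560,780,-280,-110),8,16)
plan([(665,-199.3,30,-165)])
print(arm.read_state()["joints"].round(2) if hasattr(arm.read_state()["joints"],"round") else arm.read_state()["joints"])
E
```

```text
rect c [ 664.8 -199. ] size [139.1  36.1] ang 15.1 zmed 12.4 4413
t 16.4 at [ 665.9 -199.   151.3] yaw -164.9
  [0.005, -0.0, 0.485] [-0.0, 0.001, 0.0] rows>= 3
[-0.06  0.56  0.09 -0.   -1.1  -1.25]
```

Strap confirmed at (664.8, -199.0), top at 12.4 mm, turned 15.1°. I part-close the fingers first so they swing less, then descend.

Emit:
arm_command(rows=[[[0.005,0,0.3],[0,0.001,0]],[[0.005,0,0.42],[0,0.001,0]],[[0.005,0,0.485],[0,0.001,0]],[[0.005,0,0.485],[0,0.001,0]],[[0.005,0,0.485],[0,0.001,0]]], grip=0.58)

```text
clock: 16.9
position: [666.2, -199.6, 31.7]
ee_rot: [-0.131, 0.991, -0.001, 0.0]
contact_force: [0.6, -0.2, -0.0]
gripper_width: 49.6
grasp_force: 0.0
```

```bash
python3 - <<'E'
from h import *
plan([(664.8,-199,0.5,-164.9)])
i,d,P=look("w11")
E
```

```text
t 16.9 at [ 666.2 -199.6   31.7] yaw -164.9
  [0.005, 0.004, 0.125] [-0.001, 0.0, -0.0] rows>= 1
```

View pics/w11.png

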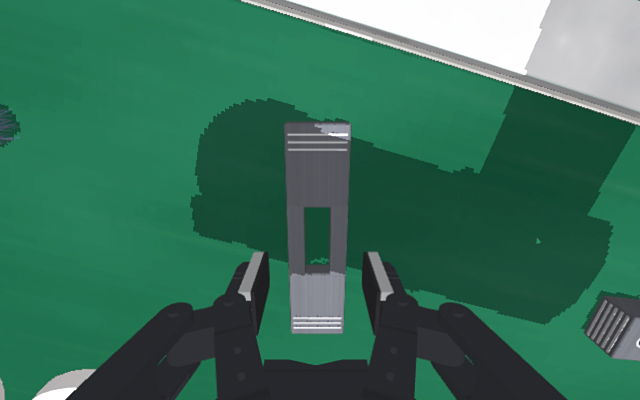

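The fingers straddle the strap evenly at (316,235). I go down and grasp.

Emit:
arm_command(rows=[[[0.005,0.003,0.07],[0,0,0]],[[0.005,0.003,0.11],[0,0,0]],[[0.005,0.003,0.125],[0,0,0]],[[0.005,0.003,0.125],[0,0,0]]])

```text
clock: 17.4
position: [664.2, -199.1, -0.3]
ee_rot: [-0.131, 0.991, -0.0, 0.0]
contact_force: [-0.3, 0.0, -0.4]
gripper_width: 49.5
grasp_force: 0.0
```

Emit:
arm_command(rows=[[[0,0,0],[0,0,0]],[[0,0,0],[0,0,0]],[[0,0,0],[0,0,0]],[[0,0,0],[0,0,0]],[[0,0,0],[0,0,0]]], grip=0)

```text
clock: 17.9
position: [664.9, -199.2, 0.7]
ee_rot: [-0.131, 0.991, -0.001, 0.001]
contact_force: [-1.3, 0.5, 6.5]
gripper_width: 34.2
grasp_force: 62.6
```

Emit:
arm_command(rows=[[[0,0,-0.04],[0,0,0]],[[0,0,-0.15],[0,0,0]],[[0,0,-0.3],[0,0,0]],[[0,0,-0.5],[0,0,0]],[[0,0,-0.65],[0,0,0]]])

```text
clock: 18.4
position: [663.8, -198.9, 163.9]
ee_rot: [-0.131, 0.991, -0.0, 0.0]
contact_force: [1.6, 0.7, -2.4]
gripper_width: 34.1
grasp_force: 61.7
```

Emit:
arm_command(rows=[[[0,0,0],[0,0,0]],[[0,0,0],[0,0,0]]])

```text
clock: 18.6
position: [663.4, -198.5, 161.9]
ee_rot: [-0.13, 0.991, 0.0, -0.0]
contact_force: [-1.4, -0.1, -4.4]
gripper_width: 34.3
grasp_force: 61.7
```

```bash
python3 - <<'E'
from h import *
i,d,P=look("w12"); z=arm.read_state()["position"][2]
rect(P,d,(560,780,-320,-110),z+2,z+25)
plan([(444,-96.3,175,-91.6)])
E
```

```text
rect c [ 658. -203.] size [130.9  54. ] ang 10.2 zmed 171.6 15740
t 18.7 at [ 662.2 -198.5  159.1] yaw -165.0
  [0.369, 0.31, -0.029] [0.001, -0.0, -0.204] rows>= 5
  [0.11, 0.469, -0.031] [0.001, -0.001, -0.204] rows>= 5
```

Held. I carry it to above the stud.

Emit:
arm_command(rows=[[[0.369,0.31,-0.03],[0,0,-0.204]],[[0.369,0.31,-0.03],[0,0,-0.204]],[[0.369,0.31,-0.03],[0,0,-0.204]],[[0.369,0.31,-0.03],[0,0,-0.204]],[[0.369,0.31,-0.03],[0,0,-0.204]]])

```text
clock: 19.2
position: [552.9, -147.5, 167.6]
ee_rot: [-0.438, 0.899, 0.001, -0.002]
contact_force: [0.2, 0.5, -2.3]
gripper_width: 33.9
grasp_force: 61.7
```

Emit:
arm_command(rows=[[[0.11,0.469,0.13],[0,0,-0.204]],[[0.11,0.469,0.13],[0,0,-0.204]],[[0.11,0.469,0.13],[0,0,-0.204]],[[0.11,0.469,0.13],[0,0,-0.204]],[[0.11,0.469,0.13],[0,0,-0.204]]])

```text
clock: 19.7
position: [443.5, -96.8, 135.2]
ee_rot: [-0.699, 0.715, 0.001, -0.002]
contact_force: [1.0, 0.1, -2.1]
gripper_width: 34.4
grasp_force: 61.9
```

Emit:
arm_command(rows=[[[0,0,0],[0,0,0]],[[0,0,0],[0,0,0]],[[0,0,0],[0,0,0]]])

```text
clock: 20.0
position: [445.4, -97.1, 136.2]
ee_rot: [-0.697, 0.717, 0.0, -0.001]
contact_force: [-0.7, 0.4, -2.8]
gripper_width: 34.1
grasp_force: 61.9
```

```bash
python3 - <<'E'
from h import *
i,d,P=look("w13"); s=arm.read_state(); x,y,z=s["position"]
plan([(443.5,-96.3,z,-91.6)])
Q=rect(P,d,(x-22,x+22,y-80,y+15),z+8,z+16)
# plane fit for level
A=np.c_[Q[:,:2]-Q[:,:2].mean(0),np.ones(len(Q))]; print("slopes",np.linalg.lstsq(A,Q[:,2],rcond=None)[0].round(3))
print("stud thru slot"); rect(P,d,(425,460,-125,-70),84,96)
# slot: pixels inside strap outline that are low
M=(d>0)&(abs(P[...,0]-x)<14)&(P[...,1]<y+30)&(P[...,1]>y-30)
for yy in (-20,-15,-10,-5,0,5):
    S=Q[abs(Q[:,1]-(y+yy))<1.5]; xs=np.sort(S[:,0]); g=np.diff(xs); k=g.argmax(); print(yy,"edges",xs[[0,k,k+1,-1]].round(1),"gap",g[k].round(1), "mid",((xs[k]+xs[k+1])/2).round(1), ((xs[0]+xs[-1])/2).round(1))
E
```

```text
t 20.1 at [445.6 -97.1 136.5] yaw -91.6
  [-0.003, 0.009, 0.0] [0.0, -0.0, 0.0] rows>= 1
  rect c [ 445.6 -124.7] size [84.9 44. ] ang 89.9 zmed 148.1 10688
slopes [-3.00000e-03 -1.00000e-03  1.48103e+02]
stud thru slot
  rect c [443.5 -92. ] size [0.8 2.7] ang 83.7 zmed 90.1 5
-20 edges [427.6 437.4 453.2 463.1] gap 15.9 mid 445.3 445.3
-15 edges [427.5 437.4 453.  463.4] gap 15.6 mid 445.2 445.5
-10 edges [423.6 437.7 453.2 467.6] gap 15.4 mid 445.5 445.6
-5 edges [428.4 437.9 453.4 463. ] gap 15.5 mid 445.7 445.7
0 edges [428.7 438.  453.6 463.1] gap 15.6 mid 445.8 445.9
5 edges [428.8 438.  453.9 463.2] gap 15.8 mid 445.9 446.0
```

View pics/w13.png

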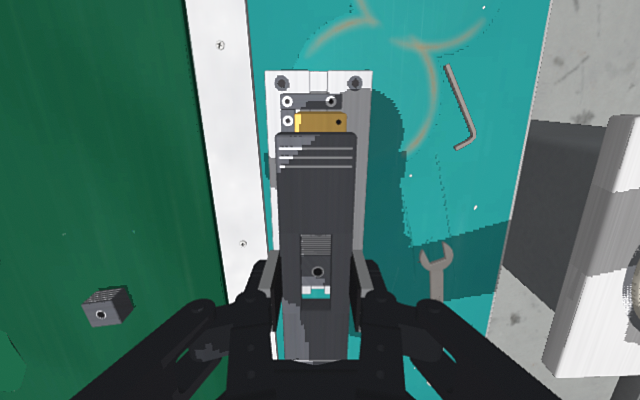

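The strap is level and its slot centre is at x 445.8, against the stud at 443.5. I shift 2.3 mm, come lower, and check again.

Emit:
arm_command(rows=[[[-0.003,0.009,0.06],[0,0,0]],[[-0.003,0.009,0.12],[0,0,0]],[[-0.003,0.009,0.14],[0,0,0]],[[-0.003,0.009,0.14],[0,0,0]],[[-0.003,0.009,0.14],[0,0,0]]])

```text
clock: 20.6
position: [444.1, -96.3, 102.3]
ee_rot: [-0.698, 0.716, -0.001, 0.0]
contact_force: [-0.3, 0.8, -3.5]
gripper_width: 34.5
grasp_force: 61.8
```

Emit:
arm_command(rows=[[[0,0,0],[0,0,0]],[[0,0,0],[0,0,0]],[[0,0,0],[0,0,0]]])

```text
clock: 20.9
position: [443.8, -96.2, 102.3]
ee_rot: [-0.698, 0.717, -0.001, 0.0]
contact_force: [0.8, -1.3, -2.7]
gripper_width: 34.2
grasp_force: 61.8
```

```bash
cat > slot.py <<'E'
from h import *
i,d,P=look("w14"); s=arm.read_state(); x,y,z=s["position"]
plan([])
Q=P[(d>0)&(abs(P[...,2]-z-12)<4)&(abs(P[...,0]-x)<22)]
for yy in (-20,-10,0,5):
    S=Q[abs(Q[:,1]-(y+yy))<1.5]; xs=np.sort(S[:,0]); g=np.diff(xs); k=g.argmax(); print(yy,"gap",g[k].round(1), "mid",((xs[k]+xs[k+1])/2).round(1))
rect(P,d,(436,452,-125,-70),84,96)
E
python3 slot.py
```

```text
t 21.0 at [443.7 -96.3 102.1] yaw -91.5
-20 gap 15.6 mid 443.3
-10 gap 15.4 mid 443.7
0 gap 15.6 mid 444.0
5 gap 15.8 mid 444.1
  rect c [443.3 -96.6] size [11.9 12. ] ang 39.5 zmed 90.0 356
```

The stud at 443.3 now shows through the slot at 444.0. I lower with a 0.6 mm correction.

Emit:
arm_command(rows=[[[0,0.002,0.03],[0,0,0]],[[0,0.002,0.07],[0,0,0]],[[0,0.002,0.11],[0,0,0]],[[0,0.002,0.145],[0,0,0]],[[0,0.002,0.16],[0,0,0]]])

```text
clock: 21.5
position: [442.2, -96.4, 60.4]
ee_rot: [-0.697, 0.717, 0.001, -0.001]
contact_force: [0.2, 0.3, -3.5]
gripper_width: 34.3
grasp_force: 61.8
```

Emit:
arm_command(rows=[[[0,0,0],[0,0,0]],[[0,0,0],[0,0,0]]])

```text
clock: 21.7
position: [443.3, -96.3, 61.9]
ee_rot: [-0.698, 0.716, -0.0, -0.0]
contact_force: [0.3, -0.0, -2.6]
gripper_width: 34.3
grasp_force: 61.8
```

```bash
python3 slot.py
```

```text
t 21.8 at [443.5 -96.3  62.2] yaw -91.5
-20 gap 15.9 mid 443.2
-10 gap 15.5 mid 443.4
0 gap 11.8 mid 443.4
5 gap 15.8 mid 443.8
  rect c [443.3 -97.2] size [11.1 12.2] ang 74.6 zmed 90.0 588
```

Emit:
arm_command(rows=[[[0,0,0.008],[0,0,0]],[[0,0,0.015],[0,0,0]],[[0,0,0.02],[0,0,0]],[[0,0,0.022],[0,0,0]],[[0,0,0.022],[0,0,0]]])

```text
clock: 22.3
position: [443.0, -96.3, 56.6]
ee_rot: [-0.698, 0.716, -0.0, -0.0]
contact_force: [-1.1, 0.3, -0.1]
gripper_width: 34.2
grasp_force: 62.2
```

Emit:
arm_command(rows=[[[0,0,0],[0,0,0]],[[0,0,0],[0,0,0]],[[0,0,0],[0,0,0]],[[0,0,0],[0,0,0]]], grip=0.65)

```text
clock: 22.7
position: [443.3, -96.3, 56.5]
ee_rot: [-0.698, 0.716, -0.0, -0.0]
contact_force: [-0.2, 0.8, 0.7]
gripper_width: 55.4
grasp_force: 0.0
```

Emit:
arm_command(rows=[[[0,0,-0.1],[0,0,0]],[[0,0,-0.3],[0,0,0]],[[0,0,-0.5],[0,0,0]],[[0,0,-0.56],[0,0,0]],[[0,0,-0.56],[0,0,0]]])

```text
clock: 23.2
position: [444.8, -96.0, 199.6]
ee_rot: [-0.698, 0.716, -0.003, 0.003]
contact_force: [0.0, -0.3, -0.6]
gripper_width: 55.4
grasp_force: 0.0
```

```bash
python3 - <<'E'
from h import *
i,d,P=look("w15"); Q=rect(P,d,(410,480,-190,0),62,74)
A=np.c_[Q[:,:2]-Q[:,:2].mean(0),np.ones(len(Q))]; print("slopes",np.linalg.lstsq(A,Q[:,2],rcond=None)[0].round(3))
rect(P,d,(430,460,-125,-70),84,96)
plan([(651,225,170,-60)])
E
```

```text
rect c [443.3 -95.6] size [140.2  36.1] ang 88.5 zmed 68.3 4719
slopes [-0.0000e+00 -1.0000e-03  6.8239e+01]
  rect c [443.4 -96.9] size [11.7 11.6] ang 54.9 zmed 90.3 153
t 23.3 at [442.5 -96.1 196. ] yaw -91.6
  [-0.653, -0.399, 0.052] [0.0, -0.0, -0.088] rows>= 4
  [-0.52, -0.563, 0.052] [0.0, -0.0, -0.087] rows>= 4
```

View pics/w15.png

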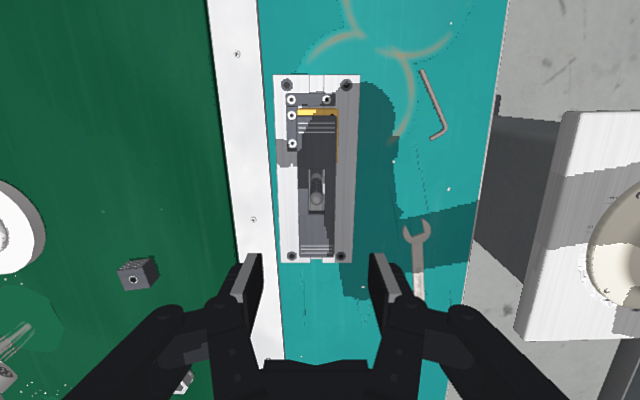

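The strap lies level across both blocks with the stud through its slot, seen at (317,185). Now the nut.

Emit:
arm_command(rows=[[[-0.653,-0.4,0.052],[0,0,-0.04]],[[-0.653,-0.4,0.052],[0,0,-0.04]],[[-0.653,-0.4,0.052],[0,0,-0.04]],[[-0.653,-0.4,0.052],[0,0,-0.04]],[[-0.653,-0.4,0.052],[0,0,-0.04]]])

```text
clock: 23.8
position: [548.8, 67.7, 180.0]
ee_rot: [0.743, -0.67, -0.0, 0.002]
contact_force: [-0.7, -0.2, 0.3]
gripper_width: 55.2
grasp_force: 0.0
```

Emit:
arm_command(rows=[[[-0.575,-0.48,0.05],[0,0,0]],[[-0.575,-0.48,0.05],[0,0,0]],[[-0.575,-0.48,0.05],[0,0,0]],[[-0.575,-0.48,0.05],[0,0,0]],[[-0.575,-0.48,0.05],[0,0,0]]])

```text
clock: 24.3
position: [653.2, 222.0, 166.0]
ee_rot: [0.742, -0.67, -0.001, 0.003]
contact_force: [-1.1, -1.1, -1.1]
gripper_width: 55.2
grasp_force: 0.0
```

Emit:
arm_command(rows=[[[0,0,0],[0,0,0]],[[0,0,0],[0,0,0]]])

```text
clock: 24.5
position: [651.6, 217.9, 169.5]
ee_rot: [0.741, -0.672, -0.0, 0.002]
contact_force: [-0.3, -1.4, -0.3]
gripper_width: 55.4
grasp_force: 0.0
```

```bash
cat > nut.py <<'E'
from h import *
import sys
i,d,P=look(sys.argv[1]); cx,cy=float(sys.argv[2]),float(sys.argv[3])
Q=rect(P,d,(cx-40,cx+40,cy-40,cy+40),17,27); R=rect(P,d,(cx-40,cx+40,cy-40,cy+40),2.5,8)
o=cv2.minEnclosingCircle(Q[:,:2].astype(np.float32)); print("hex circle",o); print("collar circle",cv2.minEnclosingCircle(R[:,:2].astype(np.float32)))
# hexagon flats: support width vs angle
best=[]
for a in range(-30,30,1):
    n=[np.array([np.cos(np.radians(a+k)),np.sin(np.radians(a+k))]) for k in (0,60,120)]
    w=[np.ptp(Q[:,:2]@m) for m in n]; best.append((sum(w),a,np.round(w,1)))
print(min(best,key=lambda t:t[0]))
plan([])
h,w=i.shape[:2]
E
python3 nut.py w16 651 225
```

```text
rect c [653.  208.2] size [27.  29.7] ang 85.8 zmed 21.2 454
  rect c [657.2 197.3] size [27.3  8.6] ang 22.7 zmed 5.0 84
hex circle ((652.8754272460938, 208.29763793945312), 15.270893096923828)
collar circle ((655.5888671875, 201.24769592285156), 13.631240844726562)
(np.float64(81.14299079878293), 25, array([26.9, 27.1, 27.1]))
t 24.6 at [652.  217.8 170.8] yaw -84.4
```

View pics/w16.png

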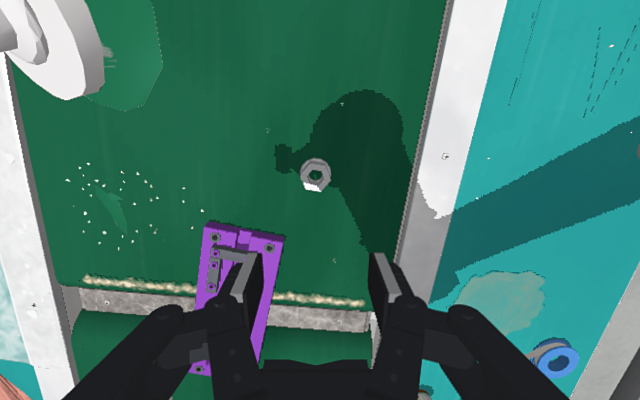

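The nut is at picture (315,176), which is (652.9, 208.2), top at 21.2 mm, with flat normals at 25°, 85° and 145°. I check clearance to the purple plate.

```bash
python3 - <<'E'
from h import *
c=arm.camera_info("side"); d=np.load("pics/side0.npy"); P=cloud(c,d)
Q=P[(d>0)&(abs(P[...,0]-700)<110)&(P[...,1]>170)&(P[...,1]<420)]
for a,b in ((26,45),(45,110)):
    S=Q[(Q[:,2]>a)&(Q[:,2]<b)]; r=np.hypot(S[:,0]-652.9,S[:,1]-208.2); print(a,len(S),S[r.argmin()].round() if len(S) else "",S.mean(0).round())
S=Q[(Q[:,2]>12)&(Q[:,2]<19)&(Q[:,1]>235)]; r=np.hypot(S[:,0]-652.9,S[:,1]-208.2); print(S[r.argmin()].round(),r.min())
plan([(652.9,208.2,45,-65)])
E
```

```text
26 109 [714. 302.  26.] [738. 343.  30.]
45 129 [734. 382.  89.] [736. 390.  71.]
[685. 285.  14.] 83.13451114795896
t 24.6 at [652.  217.8 170.8] yaw -84.4
  [0.038, -0.0, 0.503] [0.0, -0.0, -0.108] rows>= 3
```

That is clear. I approach to z = 45, then re-measure.

Emit:
arm_command(rows=[[[0.038,0,0.2],[0,0,-0.108]],[[0.038,0,0.35],[0,0,-0.108]],[[0.038,0,0.45],[0,0,-0.108]],[[0.038,0,0.503],[0,0,-0.108]],[[0.038,0,0.503],[0,0,-0.108]]], grip=0.55)

```text
clock: 25.1
position: [652.5, 208.5, 43.5]
ee_rot: [0.843, -0.537, -0.001, 0.002]
contact_force: [0.8, -1.0, 0.8]
gripper_width: 46.9
grasp_force: 0.0
```

Emit:
arm_command(rows=[[[0,0,0],[0,0,0]],[[0,0,0],[0,0,0]]])

```text
clock: 25.3
position: [654.8, 210.2, 47.3]
ee_rot: [0.844, -0.537, 0.001, -0.001]
contact_force: [-0.9, 1.4, -0.1]
gripper_width: 47.2
grasp_force: 0.0
```

```bash
python3 nut.py w17 652.9 208; python3 - <<'E'
from h import *
plan([(652.9,208.2,6.5,-65)])
E
```

```text
rect c [653.3 207.9] size [26.6 30.6] ang 25.9 zmed 21.1 1153
  rect c [655.8 203.5] size [31.9 21.4] ang 28.0 zmed 4.9 329
hex circle ((652.9317016601562, 208.06625366210938), 15.54202651977539)
collar circle ((653.3311157226562, 207.75341796875), 16.18747329711914)
(np.float64(81.72123870969307), 24, array([26.7, 27.6, 27.5]))
t 25.4 at [654.5 210.2  46.9] yaw -64.9
t 25.4 at [654.5 210.2  46.9] yaw -64.9
  [0.004, 0.009, 0.161] [-0.001, -0.0, 0.001] rows>= 1
```

Emit:
arm_command(rows=[[[0.005,0.009,0.08],[0,0,0.001]],[[0.005,0.009,0.13],[0,0,0.001]],[[0.005,0.009,0.159],[0,0,0.001]],[[0.005,0.009,0.159],[0,0,0.001]],[[0.005,0.009,0.159],[0,0,0.001]]])

```text
clock: 25.9
position: [652.4, 207.7, 5.4]
ee_rot: [0.843, -0.538, 0.0, 0.0]
contact_force: [-0.9, -0.1, 0.7]
gripper_width: 46.9
grasp_force: 0.0
```

Emit:
arm_command(rows=[[[0,0,0],[0,0,0]],[[0,0,0],[0,0,0]],[[0,0,0],[0,0,0]],[[0,0,0],[0,0,0]],[[0,0,0],[0,0,0]]], grip=0)

```text
clock: 26.4
position: [652.7, 207.9, 6.2]
ee_rot: [0.843, -0.538, 0.001, -0.0]
contact_force: [-1.4, -0.2, 4.8]
gripper_width: 25.5
grasp_force: 60.8
```

Emit:
arm_command(rows=[[[0,0,-0.05],[0,0,0]],[[0,0,-0.15],[0,0,0]],[[0,0,-0.35],[0,0,0]],[[0,0,-0.55],[0,0,0]],[[0,0,-0.64],[0,0,0]]])

```text
clock: 26.9
position: [653.8, 208.1, 171.2]
ee_rot: [0.843, -0.538, 0.003, -0.003]
contact_force: [0.6, 0.2, -1.2]
gripper_width: 25.2
grasp_force: 60.2
```

Emit:
arm_command(rows=[[[0,0,0],[0,0,0]],[[0,0,0],[0,0,0]]])

```text
clock: 27.1
position: [651.3, 207.5, 165.1]
ee_rot: [0.843, -0.538, -0.0, 0.0]
contact_force: [-0.6, 0.3, -2.5]
gripper_width: 25.0
grasp_force: 60.2
```

```bash
python3 - <<'E'
from h import *
plan([(443.4,-96.7,150,-91.6)])
E
```

```text
t 27.1 at [651.3 207.5 165.1] yaw -65.1
  [0.377, 0.633, 0.031] [0.0, -0.0, 0.074] rows>= 4
  [0.512, 0.53, 0.03] [0.0, -0.0, 0.073] rows>= 4
```

Emit:
arm_command(rows=[[[0.377,0.633,0.03],[0,0,0.074]],[[0.377,0.633,0.03],[0,0,0.074]],[[0.377,0.633,0.03],[0,0,0.074]],[[0.377,0.633,0.03],[0,0,0.074]],[[0.377,0.633,0.03],[0,0,0.074]]])

```text
clock: 27.6
position: [543.5, 51.8, 155.5]
ee_rot: [0.774, -0.634, -0.002, 0.003]
contact_force: [0.7, -0.2, -0.6]
gripper_width: 25.8
grasp_force: 60.2
```

Emit:
arm_command(rows=[[[0.512,0.53,0.1],[0,0,0.073]],[[0.512,0.53,0.1],[0,0,0.073]],[[0.512,0.53,0.1],[0,0,0.073]],[[0.512,0.53,0.1],[0,0,0.073]],[[0.512,0.53,0.1],[0,0,0.073]]])

```text
clock: 28.1
position: [439.5, -98.8, 130.5]
ee_rot: [-0.696, 0.718, 0.002, -0.003]
contact_force: [0.0, -0.1, -1.2]
gripper_width: 25.6
grasp_force: 60.2
```

Emit:
arm_command(rows=[[[0,0,0],[0,0,0]],[[0,0,0],[0,0,0]],[[0,0,0],[0,0,0]]])

```text
clock: 28.4
position: [445.0, -95.8, 132.6]
ee_rot: [-0.698, 0.716, -0.0, -0.0]
contact_force: [-0.3, 1.0, -1.1]
gripper_width: 25.5
grasp_force: 60.2
```

```bash
cat > bore.py <<'E'
from h import *
import sys
s=arm.read_state(); i,d,P=look(sys.argv[1]); s=arm.read_state(); x,y,z=s["position"]; plan([(443.4,-96.7,z,-91.6)])
Q=P[(d>0)&(abs(P[...,2]-z-14.8)<2.5)&(np.hypot(P[...,0]-x,P[...,1]-y)<22)]
# hex top: y extent in the central strip, x from pads; bore edge from ring of points
print("top n",len(Q),"z",np.median(Q[:,2]).round(1)); S=Q[abs(Q[:,0]-x)<11]
A=np.c_[S[:,:2]-S[:,:2].mean(0),np.ones(len(S))]; print("slopes",np.linalg.lstsq(A,S[:,2],rcond=None)[0].round(3)[:2])
print("y ext",S[:,1].min().round(1),S[:,1].max().round(1),"mid",((S[:,1].min()+S[:,1].max())/2).round(1))
# largest empty circle near the middle
T=cv2.UMat if 0 else None
g=np.stack(np.meshgrid(np.arange(-5,5.1,.25),np.arange(-5,5.1,.25)),-1).reshape(-1,2)+[x,y]
m=np.array([np.min(np.hypot(*(Q[:,:2]-p).T)) for p in g]); k=m.argmax(); print("bore centre",g[k],"r",m[k].round(2))
cv2.imwrite(f"pics/{sys.argv[1]}c.png",cv2.resize(i[150:350,200:440],None,fx=2.5,fy=2.5,interpolation=cv2.INTER_CUBIC))
E
python3 bore.py w18
```

```text
t 28.5 at [444.8 -95.9 132.8] yaw -91.5
  [0.004, 0.005, 0.0] [-0.0, -0.0, 0.001] rows>= 1
top n 1847 z 147.7
slopes [-0.002  0.004]
y ext -110.9 -79.6 mid -95.2
bore centre [445.04330877 -95.60595029] r 7.34
```

View pics/w18c.png

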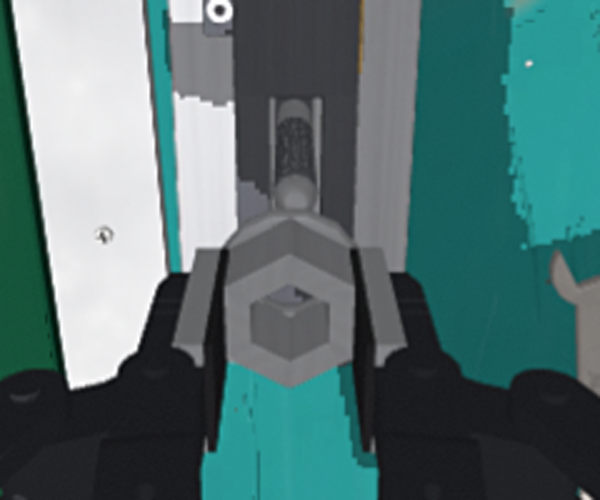

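The nut hangs level with its bore centre at (445.0, -95.6), against the stud at (443.4, -96.7). I correct, go to just above the stud, and recheck.

Emit:
arm_command(rows=[[[0.005,0.006,0.06],[0,0,0]],[[0.005,0.006,0.1],[0,0,0]],[[0.005,0.006,0.12],[0,0,0]],[[0.005,0.006,0.12],[0,0,0]],[[0.005,0.006,0.12],[0,0,0]]])

```text
clock: 29.0
position: [443.0, -97.7, 103.1]
ee_rot: [-0.698, 0.716, -0.0, -0.0]
contact_force: [0.7, 0.4, 0.5]
gripper_width: 25.4
grasp_force: 60.2
```

Emit:
arm_command(rows=[[[0,0,0],[0,0,0]],[[0,0,0],[0,0,0]],[[0,0,0],[0,0,0]]])

```text
clock: 29.3
position: [442.9, -97.8, 103.2]
ee_rot: [-0.698, 0.717, -0.001, 0.0]
contact_force: [-0.9, -0.2, -1.1]
gripper_width: 25.6
grasp_force: 60.2
```

```bash
python3 bore.py w19
```

```text
t 29.4 at [442.7 -97.8 103.1] yaw -91.5
  [-0.004, -0.002, -0.0] [-0.0, -0.0, 0.0] rows>= 1
top n 1829 z 118.1
slopes [-0.001  0.006]
y ext -113.2 -81.3 mid -97.2
bore centre [442.74935319 -97.30190993] r 7.32
```

Emit:
arm_command(rows=[[[-0.002,-0.002,0],[0,0,0]],[[-0.002,-0.002,0.02],[0,0,0]],[[-0.002,-0.002,0.04],[0,0,0]],[[-0.002,-0.002,0.06],[0,0,0]],[[-0.002,-0.002,0.07],[0,0,0]]])

```text
clock: 29.9
position: [442.7, -97.4, 84.6]
ee_rot: [-0.698, 0.717, 0.0, -0.001]
contact_force: [-0.2, -0.2, -1.3]
gripper_width: 25.2
grasp_force: 60.2
```

Emit:
arm_command(rows=[[[0,0,0.01],[0,0,0]],[[0,0,0.02],[0,0,0]],[[0,0,0.025],[0,0,0]],[[0,0,0.025],[0,0,0]]])

```text
clock: 30.3
position: [443.1, -97.3, 79.0]
ee_rot: [-0.698, 0.717, -0.0, -0.0]
contact_force: [0.5, 0.1, -1.4]
gripper_width: 25.5
grasp_force: 60.2
```

```bash
python3 bore.py w20; python3 -c "
from h import *
i,d,P=look('w21'); rect(P,d,(430,460,-115,-78),62+34-8,96)"
```

```text
t 30.4 at [443.3 -97.3  79.2] yaw -91.5
  [-0.003, -0.0, -0.0] [-0.0, -0.0, 0.0] rows>= 1
top n 1960 z 94.1
slopes [0.003 0.004]
y ext -112.7 -81.3 mid -97.0
bore centre [438.30059785 -94.82329589] r 2.54
  rect c [443.4 -97. ] size [29.5 31.1] ang 8.5 zmed 93.9 2363
```

The nut is on the stud with no side force. I lower the last 4.7 mm and release.

Emit:
arm_command(rows=[[[0,0,0.008],[0,0,0]],[[0,0,0.014],[0,0,0]],[[0,0,0.019],[0,0,0]],[[0,0,0.019],[0,0,0]]])

```text
clock: 30.9
position: [443.2, -97.3, 74.3]
ee_rot: [-0.698, 0.717, -0.0, -0.0]
contact_force: [-0.1, -0.0, -1.3]
gripper_width: 25.2
grasp_force: 60.2
```

Emit:
arm_command(rows=[[[0,0,0],[0,0,0]],[[0,0,0],[0,0,0]],[[0,0,0],[0,0,0]],[[0,0,0],[0,0,0]]], grip=0.6)

```text
clock: 31.3
position: [443.3, -97.3, 74.5]
ee_rot: [-0.698, 0.717, -0.0, -0.0]
contact_force: [-0.2, 0.2, -0.2]
gripper_width: 50.7
grasp_force: 0.0
```

Emit:
arm_command(rows=[[[0,0,-0.05],[0,0,0]],[[0,0,-0.2],[0,0,0]],[[0,0,-0.4],[0,0,0]],[[0,0,-0.5],[0,0,0]],[[0,0,-0.5],[0,0,0]]])

```text
clock: 31.8
position: [445.7, -97.2, 203.7]
ee_rot: [-0.698, 0.716, -0.004, 0.003]
contact_force: [-0.2, -0.2, -0.2]
gripper_width: 51.0
grasp_force: 0.0
```

Emit:
arm_command(rows=[[[0,0,0],[0,0,0]],[[0,0,0],[0,0,0]],[[0,0,0],[0,0,0]]])

```text
clock: 32.1
position: [442.4, -97.3, 198.1]
ee_rot: [-0.698, 0.717, 0.001, -0.001]
contact_force: [-0.9, 0.5, -0.8]
gripper_width: 51.1
grasp_force: 0.0
```

```bash
python3 - <<'E'
from h import *
i,d,P=look("w22"); plan([])
print("strap"); Q=rect(P,d,(410,480,-190,0),66,71)
print("nut top");rect(P,d,(420,470,-125,-70),86,91.5); print("collar"); rect(P,d,(420,470,-125,-70),71.5,75.5)
print("valve");rect(P,d,(410,480,-190,-110),53,59)
cv2.imwrite("pics/w22c.png",cv2.resize(i[50:290,220:440],None,fx=2.4,fy=2.4,interpolation=cv2.INTER_CUBIC))
E
```

```text
t 32.2 at [442.7 -97.3 198.3] yaw -91.5
strap
  rect c [443.3 -95.6] size [139.7  36.1] ang 88.5 zmed 68.3 4158
nut top
  rect c [443.4 -97. ] size [30.2 25.9] ang 88.3 zmed 89.2 638
collar
  rect c [ 438.6 -103.8] size [15.  31.7] ang 59.1 zmed 73.2 121
valve
  rect c [ 440.9 -147.3] size [47.1 37.9] ang 88.6 zmed 56.2 312
```

View pics/w22c.png

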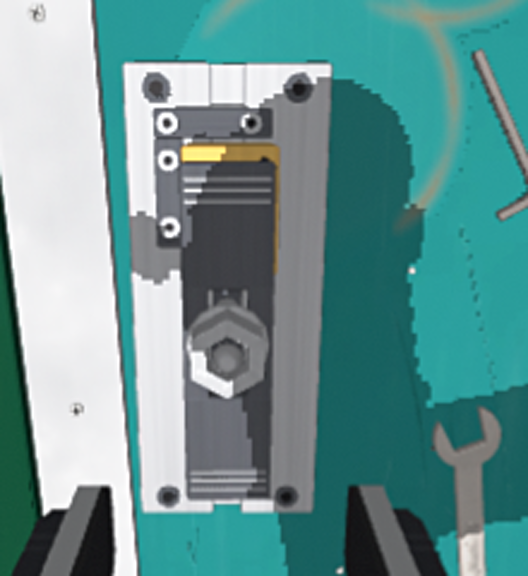

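The nut sits on the strap, with its top at 89.2 mm and collar at 73.2 mm, centred on the stud at (228,355) in the crop. The strap is level and the valve body is in its corner. I hand the job in.

```bash
python3 -c "
from bench import arm
print(arm.job_done())"
```

```text
the job is handed in; nothing more can be done
None
```

The clamp set-up is built and handed in at about 32 s of the 109 s allowed; in the last measurements every part sat within its tolerance, but the hand-in reported no verdict.

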